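# Knock a stuck sensor up out of its test nest

### The job

The white sensor disc is stuck down in the pocket of the blue-legged test nest. With the red C-shaped knock-out tool, find the hidden hole from underneath by feel, push the steel rod gently up through it until the disc clicks up over the spring catches and sits loose and level in the mouth of the pocket, then draw the tool out and stand it upright back on the blue mat. Never press or knock hard (about 2 kg, 20 N, is plenty), do not flick the disc out of the nest, and leave everything else alone.

Things in the scene. Friction and masses are not known exactly. Their poses are not given: they have to be found in the camera images.
- fixture: Test nest, bolted down: a bridge, top plate 64 mm (its x) by 132 mm (its y) on two blue legs at its y ends. Space between the legs 104 mm wide (y = -52 to 52 mm), open through along x; feet reach y = +-89 mm. Origin on the table under the pocket's centre, z up. Top face at z = 90 mm, flat underside at z = 62 mm.
- nest_top (a point): centre of the mouth of the round pocket in the top plate (50 mm across, 18 mm deep, floor at z = 72 mm). Six brass ball spring catches in its wall, 10 mm below the rim, pinch the disc's side; when its underside has risen to about z = 84 mm or more on all sides they snap in under it and carry it. Pushing the disc up takes 5 to 13 N.
- underside (a point): point on the flat underside (z = 62 mm) straight below the pocket's centre; axes as the fixture's. The knock-out hole goes straight up from z = 62 to the pocket floor at 72 mm. It is 30 mm wide along x and 25.6 mm along y. Its centre lies at x = 0 but, as the guide plate was shifted, anywhere from y = -9.5 to +9.5 mm of this point: not measured, not visible from above.
- sensor_center (a point): centre (half-way up) of the stuck sensor: white ceramic disc with a metal face, 48 mm across, 12 mm high, about 70 g. At the start it lies on the pocket's floor, centre 78 mm above the table, top 6 mm below the rim; freed and carried by the catches, its centre is about 89 to 90 mm above the table
- sensor: the same sensor, origin under its centre, z up
- knocker_grip (a point): centre of the black handle of the red knock-out tool, to be grasped from above: a block 30 mm along the tool's x, 14 mm thick along its y, from 25 mm below this point (where the red upper arm begins) to 20 mm above it. Tool axes: z up, x from the spine towards the rod
- knocker_tip (a point): top of the tool's upright steel rod, 92 mm straight below the handle's centre: 24 mm across, square-edged, 32 mm long above the foot (30 mm collar on its lowest 4 mm), on a cushion spring: it gives 0 to 4 mm downwards under about 2 to 18 N. The foot's underside is 40 mm below this point, the upper arm's underside 55 mm above it
- knocker_foot (a point): centre of the underside of the tool's foot plate, 24 mm behind (-x) the rod's axis; plate 76 mm (x) by 36 mm (y), 8 mm thick
- knocker: the whole knock-out tool, 0.25 kg, standing freely on its foot, its weight mostly in the handle: C-shaped, open towards its +x, 152 mm high; foot, spine 49 to 61 mm behind the rod's axis, upper arm, and handle straight above the rod. Origin on the rod's axis at the foot's underside
- mat: blue mat, 160 mm (x) by 130 mm (y), 4 mm thick, fixed; origin under its centre. The tool starts on it and must finish on it
- spare_near: Bystander: loose spare sensor on the white sheet (white disc like the stuck one, 48 mm across, 12 mm high), origin under its centre
- driver: Bystander: screwdriver lying on the table, about 200 mm long
- brush: Bystander: brush lying on the table
- block: Bystander: steel gauge block, 40 x 50 x 25 mm, origin under its centre
Not all that is in view belongs to the job. Of the things that look like the knocker, the smallest one is meant.

How it is judged:
On the way, in this order (a step that is already met when the one before it is completed fails the run):
1. the tool's rod has found the hole and is inside it from below, the sensor still down (z of knocker_tip in the frame of fixture above 0.065 m and x of knocker_tip in the frame of fixture between -0.009 and 0.009 m and y of knocker_tip in the frame of fixture between -0.014 and 0.014 m and z of sensor_center in the frame of fixture below 0.084 m), for 0.1 s.
2. the rod has pushed the sensor up past the catches (z of sensor_center in the frame of fixture above 0.0865 m and x of knocker_tip in the frame of fixture between -0.009 and 0.009 m and y of knocker_tip in the frame of fixture between -0.014 and 0.014 m and z of knocker_tip in the frame of fixture above 0.072 m), for 0.1 s.
At the end, for the whole second after the job is handed in: Sensor at rest on the catches in the pocket's mouth: centre 85.5 to 96 mm above the table, within 5 mm of the pocket axis in x and y, tilt under 0.2 rad. Tool at rest, upright within 0.08 rad, standing on the mat, its foot's centre within 65 mm (x) and 50 mm (y) of the mat's centre (z of sensor_center in the frame of fixture between 0.0855 and 0.096 m and x of sensor_center in the frame of fixture between -0.005 and 0.005 m and y of sensor_center in the frame of fixture between -0.005 and 0.005 m and angle between sensor's own z axis and vertical below 0.2 rad and linear speed of each of sensor, knocker below 0.02 m/s and x of knocker_foot in the frame of mat between -0.065 and 0.065 m and y of knocker_foot in the frame of mat between -0.05 and 0.05 m and height (world z) of knocker_foot below 0.008 m and angle between knocker's own z axis and vertical below 0.08 rad); the robot touches nothing.
It fails at once if the tool pressed or knocked against the test nest with more than 25 N (contact force between knocker and fixture above 25 N).
It fails at once if the rod pressed on the sensor with more than 25 N (contact force between knocker and sensor above 25 N).
It fails at once if the sensor flicked out of the nest (z of sensor_center in the frame of fixture above 0.11 m or horizontal distance between sensor_center and underside above 0.012 m).
It fails at once if the robot itself pressed on the test nest or the sensor with more than 15 N (contact force between any of the arm, the fingers and fixture above 15 N or contact force between the fingers and sensor above 15 N).
It fails at once if a bystander moved by more than 20 mm (distance of any of spare_near, driver, brush, block from where it was at the start of the episode above 0.02 m).
It also fails if it takes over 72 s, if anything falls off the work surface, if the arm or the gripper's body presses on something with over 40 N, if the wrist force passes 120 N, or if a joint passes its speed limit or range.

### The arm

A 6-joint arm with a two-finger parallel gripper is mounted at the origin on the work surface. World frame = base frame: x ahead of the robot, y to its left, z up, the work surface at z = 0. Lengths are in m, angles in rad, forces in N, time in s.
With the tool pointing down it reaches from about 0.35 to 0.975 m from the base axis. Payload 4.9 kg.
Tool frame: the origin (TCP) lies at the very end of the fingers, on their centre line; the grasp point (between the pads) lies 19 mm behind it; x points along the fingers, y is the direction in which the jaws open and shut, and the axes are right-handed (so a half turn about x gives the same grasp; the last joint's range is limited). The gripper opens to 85 mm and grips with 20 to 120 N. Pads are 22 mm wide; open, the fingers measure 114 mm over their backs; the gripper's body (76 mm by 85 mm) begins 54 mm behind the grasp point. The pads swing forward as they close: fully open they stand 13 mm farther back than shut.
Start: joints at [-1.441, 0.053, 1.613, -0, 1.476, -0.119], TCP at [0.154, -0.606, 0.231] pointing down, gripper open.
Joint ranges: [-3.01, 3.01], [-1.01, 2.22], [0.06, 2.58], [-1.02, 4.17], [0.09, 2.62], [-3.14, 3.14]. Speed limits (rad/s): [2.57, 2.57, 3.14, 3.14, 3.14, 3.14].

### API

Orientations are given as a rotation vector (axis times angle).
In Python, from station import ctrl, get_image, calibration, finish_job, search_frame, cut_out, mark_of gives the robot as it stands. The module is installed in compiled form; this text tells all that it offers.
- The arm moves only by the tool arm_command, never from a script. Its argument "plan" is a list that holds one entry, the list of rows, each a list of 7 numbers: the shift along the tool's x, y, z in m, then the turn, a rotation vector about the tool's x, y, z in degrees, then the finger opening in m, from 0 to 0.0854. A call has 1 to 20 rows; each row shifts and turns the pose as measured when the row begins, along the tool's axes as they then stand; what a row does not reach is not made up. A row lasts 1/12 s, in which the tool goes at most 41.7 mm and 7.16 degrees, less where a joint would pass 70% of its speed; a pose out of reach is approached as far as the arm can. A call with a gripper value outside its range is refused whole. The fingers move at their own pace and stop on an object; "squeeze" is the grip in N (left out, the last holds). Time passes only in rows, so rows that do not move let the fingers close. It gives the time, the measured TCP pose, the force and the opening at its end, in the units of the state.
- ctrl.get_obs(): the state, without advancing time (a new reading comes with each control period).
- get_image(name): name is "scene" or "top"; returns the picture (400x640x3 uint8, red, green, blue); there is no depth.
- calibration(name): a dict with "fx", "fy", "cx", "cy" (pixels), "k1" (the pictures are not rectified: a ray, as slopes to the right and down, at radius r is drawn at 1 + k1 r^2 times it, then the intrinsics apply), "cam_to_world" (4x4, takes a point from camera to world coordinates). Camera axes: x right, y down, z forward; pixel columns grow to the right and rows downward; lengths in m; the calibration is good to about 2 mm. A picture is of the moment at which its call begins. calibration takes no time and is no camera call.
- finish_job(): hands the job in, once; it reports no verdict.
Trained networks look in the newest picture that a camera, given by its name, has taken for a name from the list of things; names that differ only in an ending like _2 or _b are one class to them, and where a whole thing is asked for, a point or a joint stands for the part that bears it (a point fixed in the world has none). Each returns a list of dicts, best first, with "conf" (0 to 1); they miss things now and then, are a little off and sometimes report something else, mostly with a low value. They report only what shows in the picture. A call takes as long as a camera call. They do not tell look-alikes from the thing itself.
- search_frame(camera, thing): "at" ([x, y, z] in m, in the coordinates of the camera as it stood for that picture, good to about 4 mm: the middle of the surface that is visible of it).
- cut_out(camera, thing): "mask" (400x640 bool, what is visible of it).
- mark_of(camera, thing): "at" ([x, y, z] in m, in the coordinates of the camera as it stood for that picture, good to about 4 mm: a listed point, or the origin of a listed thing).
The state is a dict: "t": time; "q": joint angles; "dq": joint speeds; "effort": joint torques, N m; "tool_pos": TCP position; "tool_rot": TCP orientation; "contact_force": force on the tool from outside, world axes, zero at the start; "wrist_torque": the same for the moment, N m; "opening": finger opening in m.
Only numpy, scipy, OpenCV 4.12 (cv2) and the standard library are available. Lean on these libraries where they do the work, as an engineer would, in place of code of your own. Each camera call takes 0.05 s, during which the arm holds its last target. There are 200 camera calls.

## Working session

There is one attempt and no reset: what is moved stays moved. The work goes in short steps, Python scripts to look and compute and a tool call to move; the robot and the scene stay as the last step left them, time stands still between calls to the robot, and variables do not carry over. Pictures are saved under pics/ and viewed, about 8 in all and at most 12, crops included, and the job is handed in when it is done.

Besides the shell and the picture viewer there is one more tool, called by a JSON object that holds its "op" and its "data". arm_command: Moves the arm, as the interface text tells. Its arguments: {"type":"object","properties":{"plan":{"type":"array","items":{"type":"array","items":{"type":"array","items":{"type":"number"}}}},"squeeze":{"type":"number"}},"required":["plan"]}

```bash
mkdir -p pics; cat > h.py <<'E'
import numpy as np, cv2
from station import ctrl,get_image,calibration,finish_job,search_frame,cut_out,mark_of
from scipy.spatial.transform import Rotation as R
def w(cam,p):
    M=np.array(calibration(cam)["cam_to_world"]); return M[:3,:3]@np.array(p)+M[:3,3]
def proj(cam,P):
    c=calibration(cam);M=np.linalg.inv(np.array(c["cam_to_world"]));p=M[:3,:3]@np.array(P)+M[:3,3]
    x,y=p[:2]/p[2];s=1+c["k1"]*(x*x+y*y);return c["fx"]*x*s+c["cx"],c["fy"]*y*s+c["cy"]
def ray(cam,u,v,z):
    c=calibration(cam);M=np.array(c["cam_to_world"]);a=np.array([(u-c["cx"])/c["fx"],(v-c["cy"])/c["fy"]]);b=a.copy()
    for _ in range(20): b=a/(1+c["k1"]*(b@b))
    d=M[:3,:3]@np.array([b[0],b[1],1]);o=M[:3,3];return o+d*(z-o[2])/d[2]
def save(im,n): cv2.imwrite(n,cv2.cvtColor(im,cv2.COLOR_RGB2BGR))
E
cat > a.py <<'E'
from h import *
ims=[get_image(c) for c in("scene","top")]
for c,i in zip(("scene","top"),ims): save(i,f"pics/{c}0.png")
np.set_printoptions(precision=4,suppress=True)
o=ctrl.get_obs();print(o["tool_pos"],o["tool_rot"],o["opening"])
for c in("scene","top"):
  print(c,np.array(calibration(c)["cam_to_world"])[:3,3])
  for t in "fixture nest_top sensor_center knocker_grip knocker_tip knocker_foot knocker mat spare_near driver brush block".split():
    for d in mark_of(c,t)[:4]:
      P=w(c,d["at"]); print(c,t,round(d["conf"],2),P,np.round(proj(c,P)))
E
python3 a.py
```

```text
[ 0.1538 -0.6052  0.2302] [ 2.0899  0.2633 -2.0899] 0.08512781371100148
scene [ 1.2946 -0.2297  1.1266]
scene fixture 0.93 [ 0.5579  0.1417 -0.0012] [363. 190.]
scene nest_top 0.73 [0.5573 0.1397 0.0919] [365. 172.]
scene sensor_center 0.49 [0.556  0.1403 0.0781] [364. 174.]
scene knocker_grip 0.95 [ 0.7524 -0.2587  0.1852] [243. 245.]
scene knocker_grip 0.68 [ 0.5962 -0.2076  0.137 ] [253. 201.]
scene knocker_grip 0.65 [ 0.6846 -0.3541  0.1871] [200. 232.]
scene knocker_grip 0.56 [ 0.5619  0.1461 -0.0028] [364. 191.]
scene knocker_tip 0.65 [ 0.7509 -0.2606  0.0589] [249. 267.]
scene knocker_tip 0.49 [ 0.6817 -0.3506  0.0587] [212. 254.]
scene knocker_tip 0.38 [ 0.5977 -0.211   0.0455] [256. 219.]
scene knocker_foot 0.77 [ 0.7551 -0.2246 -0.0017] [265. 275.]
scene knocker_foot 0.62 [ 0.5743 -0.2072  0.0053] [257. 220.]
scene knocker 0.77 [ 0.5987 -0.2095  0.0066] [258. 226.]
scene knocker 0.62 [ 0.6829 -0.3564  0.003 ] [214. 264.]
scene knocker 0.56 [ 0.7567 -0.2568  0.0035] [253. 278.]
scene mat 0.96 [ 0.5704 -0.2183 -0.0014] [253. 221.]
scene mat 0.43 [0.5547 0.1416 0.0922] [365. 1
[... 1018 characters left out ...]
-0.2131  0.0442] [398. 199.]
top knocker_tip 0.47 [ 0.7543 -0.2587  0.0547] [414. 142.]
top knocker_foot 0.75 [ 0.577  -0.2033  0.0036] [392. 211.]
top knocker_foot 0.7 [ 0.7036 -0.3777 -0.0027] [453. 166.]
top knocker_foot 0.58 [ 0.7549 -0.2235  0.0041] [397. 147.]
top knocker 0.73 [ 0.6005 -0.2087  0.0051] [394. 202.]
top knocker 0.71 [ 0.7516 -0.2623 -0.0002] [411. 148.]
top knocker 0.61 [ 0.6816 -0.3477  0.0007] [443. 173.]
top mat 0.58 [ 0.5689 -0.2128 -0.0007] [395. 214.]
top spare_near 0.69 [ 0.4685 -0.0047  0.0014] [318. 251.]
top driver 0.72 [ 0.47    0.4235 -0.0013] [158. 249.]
top brush 0.89 [ 0.4939 -0.4313 -0.004 ] [475. 242.]
top block 0.67 [ 0.7156  0.0165 -0.001 ] [311. 160.]
```

View pics/scene0.png

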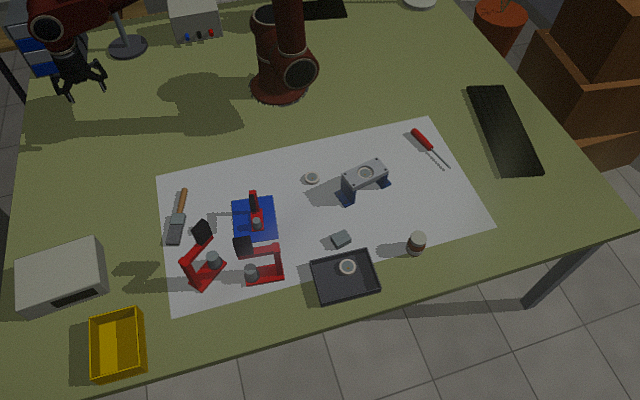

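View pics/top0.png

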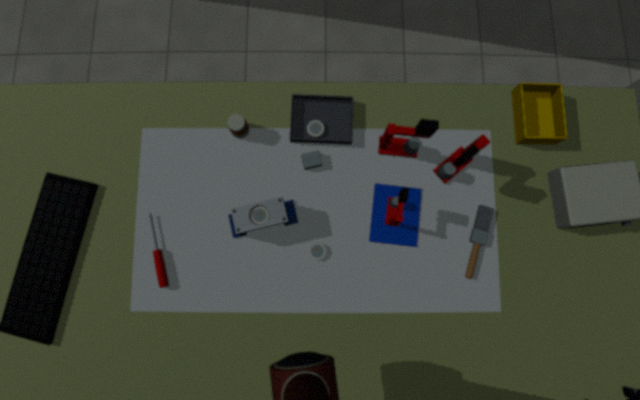

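The scene picture shows the small red tool on the blue mat (253,215), with two larger look-alikes at (205,262) and (260,262), and the nest at (365,175). In the top view the tool is at (397,207) and the nest at (263,215). I'll zoom in to get the yaws.

```bash
cat > b.py <<'E'
from h import *
np.set_printoptions(precision=4,suppress=True)
im=get_image("top")
a=cv2.resize(im[180:255,220:305],None,fx=8,fy=8,interpolation=3)[:, :640]
b=cv2.resize(im[175:250,362:430],None,fx=8,fy=8,interpolation=3)
out=np.hstack([a,b]); s=790/out.shape[1]; save(cv2.resize(out,None,fx=s,fy=s),"pics/z1.png"); print(a.shape,b.shape,s)
# fixture: plate top mask
m=cut_out("top","fixture")[0]["mask"].astype(np.uint8)
hsv=cv2.cvtColor(im,cv2.COLOR_RGB2HSV)
blue=m*((hsv[...,0]>95)&(hsv[...,0]<130)&(hsv[...,1]>110)).astype(np.uint8); gray=m*(hsv[...,1]<80).astype(np.uint8)
for n,k,z in(("gray",gray,.09),("mask",m,.05)):
  c=max(cv2.findContours(k,0,1)[0],key=cv2.contourArea); r=cv2.minAreaRect(c)
  P=np.array([ray("top",*p,z)[:2] for p in cv2.boxPoints(r)]);print(n,r,P,P.mean(0),[np.linalg.norm(P[i]-P[i-1]) for i in range(2)])
n,l,st,ce=cv2.connectedComponentsWithStats(blue);print("blue",st[1:],[ray("top",*q,.02) for q in ce[1:]])
# mat and red
matm=((hsv[...,0]>100)&(hsv[...,0]<130)&(hsv[...,1]>150)); matm[:, :350]=0
c=max(cv2.findContours(matm.astype(np.uint8),0,1)[0],key=cv2.contourArea);P=np.array([ray("top",*p,.004)[:2] for p in cv2.boxPoints(cv2.minAreaRect(c))]);print("mat",P,P.mean(0))
o=ctrl.get_obs();print(R.from_rotvec(o["tool_rot"]).as_matrix())
E
python3 b.py
```

```text
(600, 640, 3) (600, 544, 3) 0.6672297297297297
gray ((258.9496765136719, 215.54248046875), (27.359052658081055, 55.54270553588867), 76.37300109863281) [[0.5685 0.2182]
 [0.6021 0.0843]
 [0.5355 0.0673]
 [0.5025 0.2   ]] [0.5522 0.1425] [np.float64(0.06847032601816037), np.float64(0.13802212568710953)]
mask ((261.9803161621094, 215.4163818359375), (28.62991714477539, 66.99400329589844), 76.75948333740234) [[0.5728 0.2331]
 [0.6137 0.0652]
 [0.5412 0.0474]
 [0.501  0.2137]] [0.5572 0.1398] [np.float64(0.07430590847938888), np.float64(0.1728310700218162)]
blue [[285 201  12  24 182]
 [229 215  14  22  60]
 [244 234   1   1   1]] [array([0.5693, 0.0681, 0.02  ]), array([0.5265, 0.2182, 0.02  ]), array([0.5111, 0.1898, 0.02  ])]
mat [[ 0.4945 -0.1412]
 [ 0.6506 -0.1593]
 [ 0.6384 -0.2868]
 [ 0.4822 -0.2661]] [ 0.5664 -0.2134]
[[-0.      0.2462 -0.9692]
 [ 0.     -0.9692 -0.2462]
 [-1.     -0.      0.    ]]
```

View pics/z1.png

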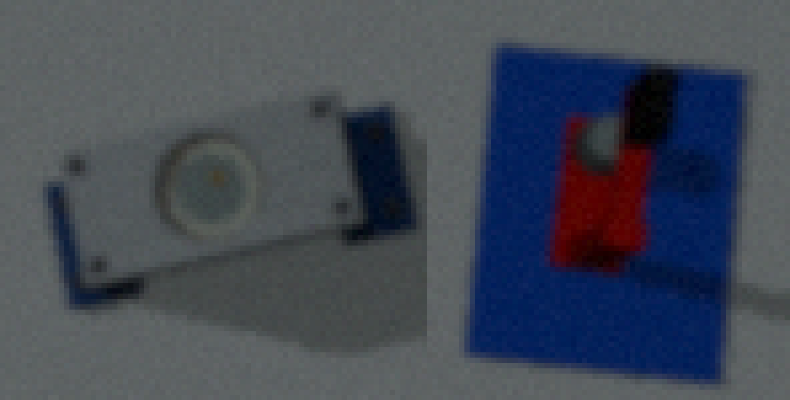

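The crops put the nest at a yaw of about 14° and the tool at about -8°, with the handle at about (0.597,-0.208,0.136). Next I'll go above the handle.

{"op": "arm_command", "data": {"plan": [[[0.0025, -0.0172, -0.0329, 0, 0, 0, 0.0854], [0.0025, -0.0172, -0.0329, 0, 0, 0, 0.0854], [0.0025, -0.0172, -0.0329, 0, 0, 0, 0.0854], [0.0025, -0.0172, -0.0329, 0, 0, 0, 0.0854], [0.0025, -0.0172, -0.0329, 0, 0, 0, 0.0854], [0.0025, -0.0172, -0.0329, 0, 0, 0, 0.0854], [0.0025, -0.0172, -0.0329, 0, 0, 0, 0.0854], [0.0025, -0.0172, -0.0329, 0, 0, 0, 0.0854], [0.0025, -0.0172, -0.0329, 0, 0, 0, 0.0854], [0.0025, -0.0172, -0.0329, 0, 0, 0, 0.0854], [0.0025, -0.0172, -0.0329, 0, 0, 0, 0.0854], [0.0025, -0.0172, -0.0329, 0, 0, 0, 0.0854], [0.0025, -0.0172, -0.0329, 0, 0, 0, 0.0854], [0.0025, -0.0172, -0.0329, 0, 0, 0, 0.0854], [0, 0, 0, 5.5, 0, 0, 0.0854], [0, 0, 0, 5.5, 0, 0, 0.0854], [0, 0, 0, 5.5, 0, 0, 0.0854], [0, 0, 0, 5.5, 0, 0, 0.0854], [0, 0, 0, 0, 0, 0, 0.0854]]]}}

```text
t: 2.98
tool_pos: [0.5603, -0.2426, 0.1951]
tool_rot: [-2.148, 0.172, 2.139]
contact_force: [-0.6, -0.3, -0.1]
opening: 0.0859
```

```bash
cat >> h.py <<'E'
def to(p,yaw=None):
    o=ctrl.get_obs();M=R.from_rotvec(o["tool_rot"]).as_matrix();z=-M[:,2]
    y=np.degrees(np.arctan2(z[1],z[0]));print("tcp",np.round(o["tool_pos"],4),"yaw",round(y,2),"tilt",np.round(M[:,0],3),"F",np.round(o["contact_force"],1),"T",np.round(o["wrist_torque"],2),"op",round(o["opening"],4))
    print("move",np.round(M.T@(np.array(p)-o["tool_pos"]),4), "turn x", None if yaw is None else round(y-yaw,2))
E
python3 -c "
from h import *
to([.5965,-.208,.19],-8)
for c in('scene','top'):
  get_image(c)
  for t in ('knocker_grip','knocker_tip','knocker_foot','nest_top','fixture'):
    for d in mark_of(c,t)[:3]: print(c,t,round(d['conf'],2),np.round(w(c,d['at']),4))
"
```

```text
tcp [ 0.5603 -0.2426  0.1951] yaw -8.83 tilt [ 0.004 -0.006 -1.   ] F [-0.6 -0.3 -0.1] T [0.06 0.02 0.01] op 0.0859
move [ 0.005  -0.0398 -0.0304] turn x -0.83
scene knocker_grip 0.97 [ 0.6865 -0.351   0.1876]
scene knocker_grip 0.87 [ 0.7536 -0.2598  0.1887]
scene knocker_grip 0.79 [ 0.5954 -0.2072  0.1342]
scene knocker_tip 0.76 [ 0.6816 -0.3504  0.0575]
scene knocker_tip 0.5 [ 0.7516 -0.2606  0.0574]
scene knocker_tip 0.46 [ 0.5992 -0.2132  0.0431]
scene knocker_foot 0.86 [ 7.049e-01 -3.762e-01  2.000e-04]
scene knocker_foot 0.66 [ 0.5736 -0.2055  0.0039]
scene knocker_foot 0.56 [ 0.7552 -0.2261 -0.0018]
scene nest_top 0.59 [0.5575 0.1382 0.0932]
scene nest_top 0.27 [ 0.4932 -0.4323  0.0014]
scene fixture 0.91 [ 0.5577  0.1409 -0.0025]
top knocker_grip 0.97 [ 0.5977 -0.2079  0.1354]
top knocker_grip 0.91 [ 0.6823 -0.3471  0.1858]
top knocker_grip 0.68 [ 0.7514 -0.2588  0.1895]
top knocker_tip 0.68 [ 0.7558 -0.2578  0.0537]
top knocker_tip 0.46 [ 0.6034 -0.2123  0.0455]
top knocker_foot 0.89 [ 0.7039 -0.3761 -0.003 ]
top knocker_foot 0.71 [ 0.5788 -0.2051  0.0024]
top knocker_foot 0.59 [ 0.7529 -0.2243 -0.0011]
top nest_top 0.69 [0.5555 0.1437 0.0898]
top fixture 0.76 [ 0.5552  0.1396 -0.0009]
```

{"op": "arm_command", "data": {"plan": [[[0.001, -0.0193, -0.016, 0, 0, 0, 0.0854], [0.001, -0.0193, -0.016, 0, 0, 0, 0.0854], [0, 0, 0, 0, 0, 0, 0.0854], [0, 0, 0, 0, 0, 0, 0.0854]]]}}

```text
t: 3.92
tool_pos: [0.5984, -0.2098, 0.1933]
tool_rot: [-2.149, 0.173, 2.139]
contact_force: [-0.4, -0.8, -0.3]
opening: 0.0854
```

```bash
python3 -c "
from h import *
to([.598,-.2095,.12],-8)
a=get_image('scene')[150:260,190:320];b=get_image('top')[150:260,340:470]
save(cv2.resize(np.hstack([a,b]),None,fx=3,fy=3,interpolation=2),'pics/z2.png')"
```

```text
tcp [ 0.5984 -0.2098  0.1933] yaw -8.84 tilt [ 0.004 -0.007 -1.   ] F [-0.4 -0.8 -0.3] T [-0.02  0.    0.01] op 0.0854
move [ 0.0733 -0.0007  0.0008] turn x -0.84
```

View pics/z2.png

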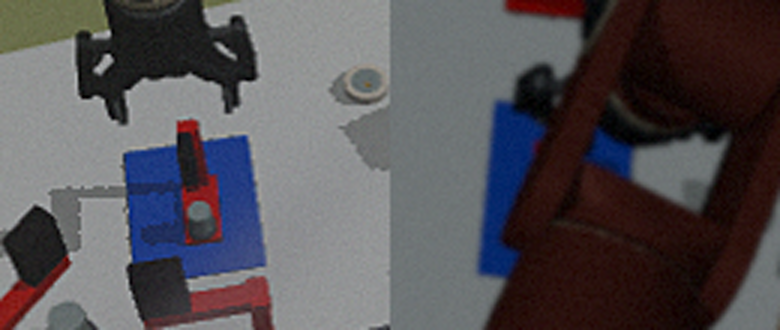

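The close-up shows the jaws (118 and 232) straddling the small tool's handle at (188,160). Now I'll descend and close.

{"op": "arm_command", "data": {"plan": [[[0.025, 0, 0, 0, 0, 0, 0.0854], [0.025, 0, 0, 0, 0, 0, 0.0854], [0.018, 0, 0, 0, 0, 0, 0.0854], [0.005, 0, 0, 0, 0, 0, 0.0854], [0, 0, 0, 0, 0, 0, 0.03], [0, 0, 0, 0, 0, 0, 0.02], [0, 0, 0, 0, 0, 0, 0.005], [0, 0, 0, 0, 0, 0, 0.005], [0, 0, 0, 0, 0, 0, 0.005], [0, 0, 0, 0, 0, 0, 0.005], [0, 0, 0, 0, 0, 0, 0.005]]], "squeeze": 80}}

```text
t: 4.93
tool_pos: [0.5988, -0.2167, 0.1265]
tool_rot: [-2.16, 0.185, 2.127]
contact_force: [-0.9, -0.0, -3.1]
opening: 0.0125
```

```bash
python3 -c "
from h import *
to([.598,-.2095,.12],-8)"
```

```text
tcp [ 0.5988 -0.2167  0.1265] yaw -9.17 tilt [ 0.014 -0.013 -1.   ] F [-0.9 -0.  -3.1] T [-0.02  0.07 -0.02] op 0.0125
move [ 0.0064 -0.007   0.002 ] turn x -1.17
```

The grip is a bit high and the arm drifted slightly, so I'll regrasp lower and level.

{"op": "arm_command", "data": {"plan": [[[0, 0, 0, 0, 0, 0, 0.04], [0, 0, 0, 0, 0, 0, 0.04], [0, 0, 0, 0, -0.9, -0.6, 0.04], [0.006, 0, 0, 0, 0, 0, 0.04], [0.003, 0, 0, 0, 0, 0, 0.04], [0, 0, 0, 0, 0, 0, 0.04]]]}}

```text
t: 5.43
tool_pos: [0.6, -0.2171, 0.1187]
tool_rot: [-2.14, 0.172, 2.136]
contact_force: [-0.5, -0.5, 0.2]
opening: 0.04
```

```bash
cat >> h.py <<'E'
def lev():
    M=R.from_rotvec(ctrl.get_obs()["tool_rot"]).as_matrix();print("level turn deg",np.round(np.degrees(M.T@np.cross(M[:,0],[0,0,-1])),2))
E
python3 -c "
from h import *
to([.598,-.2095,.119],-8);lev()
for c in('scene',):
  save(cv2.resize(get_image(c)[150:260,190:320],None,fx=4,fy=4,interpolation=2),'pics/z3.png')
  for t in ('knocker_grip','knocker_tip','knocker_foot'):
    for d in mark_of(c,t)[:3]: print(c,t,round(d['conf'],2),np.round(w(c,d['at']),4))"
```

```text
tcp [ 0.6    -0.2171  0.1187] yaw -9.15 tilt [ 0.002 -0.001 -1.   ] F [-0.5 -0.5  0.2] T [0.04 0.   0.04] op 0.04
move [-0.0003 -0.0072  0.0032] turn x -1.15
level turn deg [ 0.   -0.11 -0.02]
scene knocker_grip 0.95 [ 0.7528 -0.2607  0.1876]
scene knocker_grip 0.87 [ 0.6839 -0.3495  0.1868]
scene knocker_grip 0.86 [ 0.5964 -0.2194  0.1375]
scene knocker_tip 0.66 [ 0.7551 -0.2597  0.058 ]
scene knocker_tip 0.5 [ 0.5958 -0.2229  0.0429]
scene knocker_foot 0.91 [ 0.5725 -0.2163  0.0054]
scene knocker_foot 0.8 [ 0.7568 -0.2269 -0.0026]
scene knocker_foot 0.76 [ 0.7041 -0.3775  0.0018]
```

View pics/z3.png

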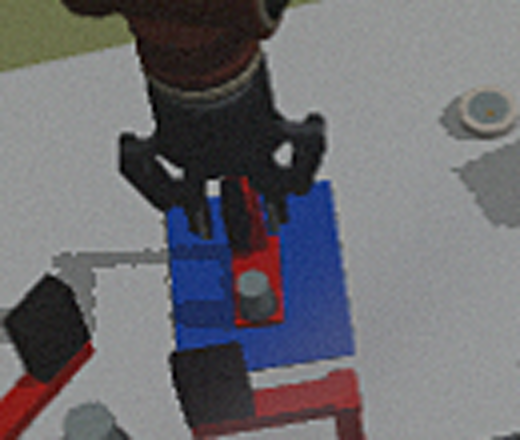

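The tool slid about 8 mm but stands upright between the fingers (handle at 238,215 in the crop). I'll close again and lift.

{"op": "arm_command", "data": {"plan": [[[0, 0, 0, 0, 0, 0, 0.02], [0, 0, 0, 0, 0, 0, 0.012], [0, 0, 0, 0, 0, 0, 0.005], [0, 0, 0, 0, 0, 0, 0.005], [0, 0, 0, 0, 0, 0, 0.005], [0, 0, 0, 0, 0, 0, 0.005], [-0.01, 0, 0, 0, 0, 0, 0.005], [-0.02, 0, 0, 0, 0, 0, 0.005], [-0.03, 0, 0, 0, 0, 0, 0.005], [-0.03, 0, 0, 0, 0, 0, 0.005], [-0.03, 0, 0, 0, 0, 0, 0.005], [0, 0, 0, 0, 0, 0, 0.005]]], "squeeze": 100}}

```text
t: 6.63
tool_pos: [0.5965, -0.2151, 0.2403]
tool_rot: [-2.127, 0.166, 2.146]
contact_force: [0.9, 0.3, -0.1]
opening: 0.013
```

```bash
python3 -c "
from h import *
get_image('scene')
for t in ('knocker_grip','knocker_tip','knocker_foot'):
    for d in mark_of('scene',t)[:3]: print(t,round(d['conf'],2),np.round(w('scene',d['at']),4))
to([.46,.117,.20],14);lev()"
```

```text
knocker_grip 0.92 [ 0.6866 -0.3533  0.1863]
knocker_grip 0.88 [ 0.5939 -0.2163  0.2565]
knocker_grip 0.7 [ 0.7537 -0.2617  0.1898]
knocker_tip 0.57 [ 0.6826 -0.3502  0.0565]
knocker_tip 0.55 [ 0.5913 -0.2189  0.1637]
knocker_foot 0.91 [ 0.7551 -0.2286 -0.0023]
knocker_foot 0.72 [ 7.051e-01 -3.779e-01  1.000e-04]
knocker_foot 0.66 [ 0.5691 -0.2124  0.1246]
tcp [ 0.5927 -0.2133  0.2299] yaw -9.15 tilt [-0.022  0.012 -1.   ] F [-0.2 -0.7 -3.4] T [ 0.05 -0.05 -0.  ] op 0.0127
move [ 0.0366 -0.3047  0.1828] turn x -23.15
level turn deg [0.   1.35 0.46]
```

{"op": "arm_command", "data": {"plan": [[[0, 0, 0, 0, 1.35, 0.46, 0.005], [0, -0.03, 0.017, 0, 0, 0, 0.005], [0, -0.031, 0.017, 0, 0, 0, 0.005], [0, -0.031, 0.017, 0, 0, 0, 0.005], [0, -0.031, 0.017, 0, 0, 0, 0.005], [0, -0.031, 0.017, 0, 0, 0, 0.005], [0, -0.031, 0.017, 0, 0, 0, 0.005], [0, -0.031, 0.017, 0, 0, 0, 0.005], [0, -0.031, 0.017, 0, 0, 0, 0.005], [0, -0.031, 0.017, 0, 0, 0, 0.005], [0, 0, 0, -5, 0, 0, 0.005], [0, 0, 0, -6, 0, 0, 0.005], [0, 0, 0, -6, 0, 0, 0.005], [0, 0, 0, -6, 0, 0, 0.005], [0, 0, 0, 0, 0, 0, 0.005], [0, 0, 0, 0, 0, 0, 0.005]]]}}

```text
t: 8.17
tool_pos: [0.4578, 0.1017, 0.188]
tool_rot: [2.019, 0.29, -2.163]
contact_force: [0.2, -0.7, -1.6]
opening: 0.0133
```

```bash
python3 -c "
from h import *
to([.473,.1214,.22],14);lev()"
```

```text
tcp [0.4578 0.1017 0.188 ] yaw 14.79 tilt [-0.07   0.009 -0.997] F [ 0.2 -0.7 -1.6] T [ 0.02 -0.06 -0.07] op 0.0133
move [-0.0328 -0.016  -0.0175] turn x 0.79
level turn deg [0.   3.75 1.54]
```

{"op": "arm_command", "data": {"plan": [[[-0.008, -0.004, 0, 0.4, 2, 0.8, 0.005], [-0.008, -0.005, 0, 0.4, 1.75, 0.75, 0.005], [0, 0, 0, 0, 0, 0, 0.005], [0, 0, 0, 0, 0, 0, 0.005]]]}}

```text
t: 8.5
tool_pos: [0.4535, 0.1096, 0.1983]
tool_rot: [2.088, 0.243, -2.108]
contact_force: [-0.4, -0.1, -3.5]
opening: 0.0126
```

```bash
python3 -c "
from h import *
get_image('scene')
for t in ('knocker_grip','knocker_tip','knocker_foot','nest_top'):
    for d in mark_of('scene',t)[:3]:
      p=w('scene',d['at'])
      if p[1]>0: print(t,round(d['conf'],2),np.round(p,4))
to([.473,.1214,.22],14);lev()"
```

```text
knocker_tip 0.42 [0.4487 0.1037 0.1196]
knocker_foot 0.56 [0.4277 0.1014 0.0843]
nest_top 0.82 [0.5582 0.1409 0.0913]
tcp [0.454  0.1094 0.1987] yaw 13.32 tilt [-0.009 -0.002 -1.   ] F [ 0.8 -0.5 -2.2] T [-0.02 -0.02 -0.08] op 0.0129
move [-0.0215 -0.0073 -0.021 ] turn x -0.68
level turn deg [0.   0.5  0.01]
```

{"op": "arm_command", "data": {"plan": [[[0.018, -0.0035, 0, -0.7, 0.5, 0, 0.005], [0.018, -0.0035, 0, 0, 0, 0, 0.005], [0.016, 0, 0, 0, 0, 0, 0.005], [0.01, 0, 0, 0, 0, 0, 0.005], [0, 0, 0, 0, 0, 0, 0.005], [0, 0, 0, 0, 0, 0, 0.005]]]}}

```text
t: 9.25
tool_pos: [0.4542, 0.1154, 0.1352]
tool_rot: [2.094, 0.255, -2.092]
contact_force: [-0.4, -0.0, -1.1]
opening: 0.0129
```

```bash
python3 -c "
from h import *
for c in('scene','top'):
  i=get_image(c); save(cv2.resize(i[110:250,270:430] if c=='scene' else i[160:300,200:360],None,fx=4,fy=4,interpolation=2),'pics/'+c+'4.png')
  for t in ('knocker_grip','knocker_tip','knocker_foot','nest_top'):
    for d in mark_of(c,t)[:4]:
      p=w(c,d['at'])
      if p[1]>0: print(c,t,round(d['conf'],2),np.round(p,4))
to([.473,.1214,.1285],14);lev()"
```

```text
scene knocker_grip 0.95 [0.4514 0.1145 0.153 ]
scene knocker_grip 0.25 [0.4697 0.0014 0.0005]
scene knocker_tip 0.57 [0.4518 0.1113 0.0561]
scene knocker_tip 0.42 [0.4718 0.4186 0.0044]
scene knocker_foot 0.67 [0.4307 0.105  0.0182]
scene knocker_foot 0.24 [0.4695 0.4201 0.003 ]
scene nest_top 0.75 [0.5577 0.1401 0.0937]
top knocker_foot 0.37 [ 0.4715  0.4214 -0.0035]
top knocker_foot 0.16 [0.5547 0.1421 0.0014]
top nest_top 0.62 [0.5558 0.1467 0.0862]
tcp [0.4545 0.1156 0.1359] yaw 13.88 tilt [ 0.003  0.001 -1.   ] F [ 1.  -0.3 -3. ] T [ 0.01 -0.06  0.03] op 0.0127
move [ 0.0075 -0.0012 -0.0193] turn x -0.12
level turn deg [ 0.   -0.19 -0.02]
```

View pics/scene4.png

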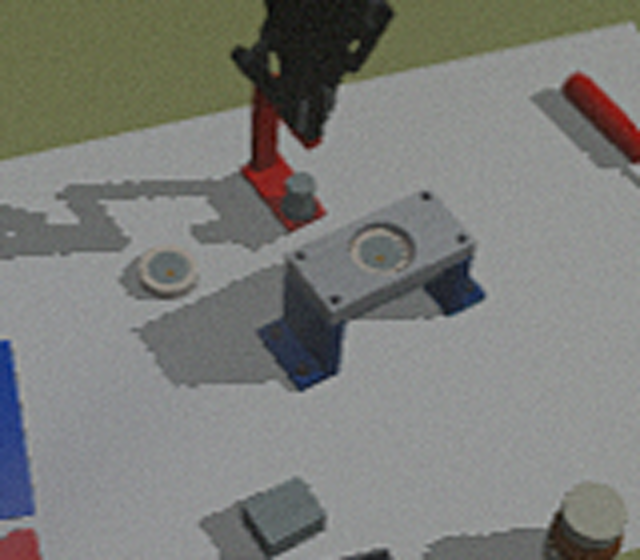

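The picture shows the held tool upright and level beside the nest, with its rod at (298,200) in the crop. The nest's four top screws are at (300,257), (427,196), (462,239) and (335,300). I'll use the screws to refine the nest pose.

```bash
python3 -c "
from h import *
A=[ray('scene',270+u/4-.4,110+v/4-.4,.09)[:2] for u,v in((300,257),(335,300),(462,239),(427,196))]
s=8*790/1184
B=[ray('top',220+u/s-.4,180+v/s-.4,.09)[:2] for u,v in((320,107),(342,207),(97,264),(75,165))]
for P in(A,B):
  P=np.array(P); c=P.mean(0); a=P[3]-P[0]+P[2]-P[1]; print(np.round(c,4),np.degrees(np.arctan2(-a[0],a[1])),np.round(P,4).tolist())
# rod top/bottom from scene crop
print(ray('scene',270+300/4,110+183/4,.058),ray('scene',270+299/4,110+212/4,.025))
"
```

```text
[0.5549 0.1421] 13.68376043836428 [[0.5458, 0.0795], [0.5916, 0.0914], [0.5649, 0.2039], [0.5173, 0.1937]]
[0.5549 0.1432] 13.60783101627433 [[0.5921, 0.0921], [0.5452, 0.081], [0.5182, 0.1941], [0.5643, 0.2058]]
[0.4531802  0.11409727 0.058     ] [0.45634511 0.113901   0.025     ]
```

{"op": "arm_command", "data": {"plan": [[[0.004, 0.003, 0, 0.2, -0.2, 0, 0.005], [0.003, 0.003, 0, 0, 0, 0, 0.005], [0, 0, -0.01, 0, 0, 0, 0.005], [0, 0, -0.02, 0, 0, 0, 0.005], [0, 0, 0, 0, 0, 0, 0.005], [0, 0, 0, 0, 0, 0, 0.005]]]}}

```text
t: 10.25
tool_pos: [0.4856, 0.1155, 0.127]
tool_rot: [2.092, 0.249, -2.097]
contact_force: [-0.1, 0.2, -2.6]
opening: 0.0132
```

```bash
cat >> h.py <<'E'
def loc():
    o=ctrl.get_obs();a=np.radians(13.65);U=np.array([[np.cos(a),np.sin(a)],[-np.sin(a),np.cos(a)]])
    M=R.from_rotvec(o["tool_rot"]).as_matrix();F=o["contact_force"]
    print("t",round(o["t"],2),"local TCP mm",np.round(1e3*(U@(o["tool_pos"][:2]-[.5549,.1426])),1),"z",round(1e3*o["tool_pos"][2],1),"tip~",round(1e3*o["tool_pos"][2]-74.5,1),"F",np.round(U@F[:2],1),round(F[2],1),"T",np.round(o["wrist_torque"],2));to(o["tool_pos"],13.65);lev()
E
python3 -c "
from h import *
loc()"
```

```text
t 10.25 local TCP mm [-73.7 -10. ] z 127.0 tip~ 52.5 F [-0.1  0.2] -2.6 T [ 0.01 -0.04  0.02]
tcp [0.4856 0.1155 0.127 ] yaw 13.63 tilt [-0.002 -0.001 -1.   ] F [-0.1  0.2 -2.6] T [ 0.01 -0.04  0.02] op 0.0132
move [0. 0. 0.] turn x -0.02
level turn deg [ 0.    0.13 -0.04]
```

Good tracking. Next I'll go in under the plate.

{"op": "arm_command", "data": {"plan": [[[0, 0, -0.012, 0, 0, 0, 0.005], [0, 0, -0.014, 0, 0, 0, 0.005], [0, 0, -0.014, 0, 0, 0, 0.005], [0, 0, -0.014, 0, 0, 0, 0.005], [0, 0, -0.014, 0, 0, 0, 0.005], [0, 0, -0.01, 0, 0, 0, 0.005], [0, 0, -0.004, 0, 0, 0, 0.005], [0, 0, 0, 0, 0, 0, 0.005], [0, 0, 0, 0, 0, 0, 0.005]]]}}

```text
t: 11.0
tool_pos: [0.5635, 0.1334, 0.1229]
tool_rot: [2.084, 0.248, -2.106]
contact_force: [0.6, 0.5, -2.3]
opening: 0.0127
```

```bash
python3 -c "
from h import *
loc()"
```

```text
t 11.0 local TCP mm [  6.2 -11. ] z 122.9 tip~ 48.4 F [0.7 0.3] -2.3 T [ 0.05 -0.07 -0.07]
tcp [0.5635 0.1334 0.1229] yaw 13.59 tilt [-0.01  -0.003 -1.   ] F [ 0.6  0.5 -2.3] T [ 0.05 -0.07 -0.07] op 0.0127
move [0. 0. 0.] turn x -0.06
level turn deg [ 0.    0.62 -0.02]
```

{"op": "arm_command", "data": {"plan": [[[-0.003, 0, -0.002, 0, 0.6, 0, 0.005], [-0.001, 0, -0.003, 0, 0, 0, 0.005], [0, 0, -0.002, 0, 0, 0, 0.005], [0, 0, -0.0015, 0, 0, 0, 0.005], [0, 0, -0.0015, 0, 0, 0, 0.005], [0, 0, 0, 0, 0, 0, 0.005]]]}}

```text
t: 11.5
tool_pos: [0.572, 0.1355, 0.1274]
tool_rot: [2.095, 0.249, -2.096]
contact_force: [-0.9, 0.2, -2.5]
opening: 0.0129
```

```bash
python3 -c "
from h import *
loc()"
```

```text
t 11.5 local TCP mm [ 14.9 -10.9] z 127.4 tip~ 52.9 F [-0.8  0.4] -2.5 T [0.02 0.05 0.01]
tcp [0.572  0.1355 0.1274] yaw 13.59 tilt [-0. -0. -1.] F [-0.9  0.2 -2.5] T [0.02 0.05 0.01] op 0.0129
move [0. 0. 0.] turn x -0.06
level turn deg [ 0.    0.02 -0.02]
```

{"op": "arm_command", "data": {"plan": [[[0, 0, -0.001, 0, 0, 0, 0.005], [0, 0, -0.001, 0, 0, 0, 0.005], [0, 0, -0.001, 0, 0, 0, 0.005]]]}}

```text
t: 11.75
tool_pos: [0.575, 0.1363, 0.1274]
tool_rot: [2.095, 0.249, -2.096]
contact_force: [0.2, -0.4, -2.4]
opening: 0.0124
```

{"op": "arm_command", "data": {"plan": [[[0, 0, -0.001, 0, 0, 0, 0.005], [0, 0, -0.001, 0, 0, 0, 0.005]]]}}

```text
t: 11.92
tool_pos: [0.5766, 0.1367, 0.127]
tool_rot: [2.093, 0.249, -2.098]
contact_force: [-2.4, -1.1, -2.0]
opening: 0.0125
```

```bash
python3 -c "
from h import *
loc()"
```

```text
t 11.92 local TCP mm [ 19.7 -10.8] z 127.0 tip~ 52.5 F [-2.6 -0.5] -2.0 T [-0.13  0.57  0.02]
tcp [0.5766 0.1367 0.127 ] yaw 13.59 tilt [-0.002 -0.001 -1.   ] F [-2.4 -1.1 -2. ] T [-0.13  0.57  0.02] op 0.0125
move [0. 0. 0.] turn x -0.06
level turn deg [ 0.    0.13 -0.02]
```

Contact is clear: 2.6 N at TCP local x of about 19.4. So I back off 17 mm to put the rod at x=0, then rise towards the underside.

{"op": "arm_command", "data": {"plan": [[[0, 0, 0.004, 0, 0, 0, 0.005], [0, 0, 0.007, 0, 0.1, 0, 0.005], [0, 0, 0.006, 0, 0, 0, 0.005], [-0.003, 0, 0, 0, 0, 0, 0.005], [-0.002, 0, 0, 0, 0, 0, 0.005], [0, 0, 0, 0, 0, 0, 0.005]]]}}

```text
t: 12.42
tool_pos: [0.5579, 0.1323, 0.1321]
tool_rot: [2.095, 0.249, -2.096]
contact_force: [-0.5, 1.0, -2.4]
opening: 0.0127
```

```bash
python3 -c "
from h import *
loc()"
```

```text
t 12.42 local TCP mm [  0.5 -10.7] z 132.1 tip~ 57.6 F [-0.2  1.1] -2.4 T [ 0.02 -0.03  0.01]
tcp [0.5579 0.1323 0.1321] yaw 13.59 tilt [-0. -0. -1.] F [-0.5  1.  -2.4] T [ 0.02 -0.03  0.01] op 0.0127
move [0. 0. 0.] turn x -0.06
level turn deg [ 0.    0.03 -0.01]
```

Next I correct x by +1.9 mm and rise in small steps.

{"op": "arm_command", "data": {"plan": [[[-0.001, 0, -0.0019, 0, 0, 0, 0.005], [-0.001, 0, 0, 0, 0, 0, 0.005], [-0.001, 0, 0, 0, 0, 0, 0.005]]]}}

```text
t: 12.67
tool_pos: [0.5603, 0.1328, 0.136]
tool_rot: [2.096, 0.25, -2.094]
contact_force: [0.4, 0.3, -1.9]
opening: 0.0127
```

{"op": "arm_command", "data": {"plan": [[[-0.001, 0, 0, 0, 0, 0, 0.005], [-0.001, 0, 0, 0, 0, 0, 0.005]]]}}

```text
t: 12.83
tool_pos: [0.5606, 0.1329, 0.1382]
tool_rot: [2.096, 0.25, -2.094]
contact_force: [0.5, 0.8, -5.6]
opening: 0.0127
```

```bash
python3 -c "
from h import *
loc()"
```

```text
t 12.83 local TCP mm [  3.2 -10.8] z 138.2 tip~ 63.7 F [0.7 0.7] -5.6 T [ 0.02 -0.15  0.03]
tcp [0.5606 0.1329 0.1382] yaw 13.59 tilt [ 0.001 -0.    -1.   ] F [ 0.5  0.8 -5.6] T [ 0.02 -0.15  0.03] op 0.0127
move [0. 0. 0.] turn x -0.06
level turn deg [ 0.   -0.05 -0.02]
```

Contact with the underside at about 3 N, TCP z of about 138 mm. Now I slide along +y with a light preload.

{"op": "arm_command", "data": {"plan": [[[-0.0006, 0, 0.0008, 0, 0, 0, 0.005], [0, -0.001, 0, 0, 0, 0, 0.005], [0, -0.001, 0, 0, 0, 0, 0.005], [0, -0.001, 0, 0, 0, 0, 0.005]]]}}

```text
t: 13.17
tool_pos: [0.5588, 0.1353, 0.1377]
tool_rot: [2.095, 0.249, -2.095]
contact_force: [-0.4, -0.9, -1.8]
opening: 0.0131
```

```bash
python3 -c "
from h import *
loc()"
```

```text
t 13.17 local TCP mm [ 2.1 -8. ] z 137.7 tip~ 63.2 F [-0.6 -0.7] -1.8 T [-0.02  0.    0.02]
tcp [0.5588 0.1353 0.1377] yaw 13.57 tilt [ 0.    -0.001 -1.   ] F [-0.4 -0.9 -1.8] T [-0.02  0.    0.02] op 0.0131
move [0. 0. 0.] turn x -0.08
level turn deg [ 0.    0.01 -0.04]
```

{"op": "arm_command", "data": {"plan": [[[-0.001, 0, -0.0003, 0, 0, 0, 0.005], [-0.0005, 0, 0, 0, 0, 0, 0.005]]]}}

```text
t: 13.33
tool_pos: [0.5586, 0.1356, 0.1384]
tool_rot: [2.094, 0.249, -2.096]
contact_force: [2.5, -0.7, -5.9]
opening: 0.0129
```

{"op": "arm_command", "data": {"plan": [[[-0.0002, -0.001, 0, 0, 0, 0, 0.005], [-0.0002, -0.001, 0, 0, 0, 0, 0.005]]]}}

```text
t: 13.5
tool_pos: [0.5578, 0.137, 0.1381]
tool_rot: [2.092, 0.247, -2.097]
contact_force: [-0.3, -0.7, -5.1]
opening: 0.0129
```

{"op": "arm_command", "data": {"plan": [[[-0.0006, -0.001, 0, 0, 0, 0, 0.005], [-0.0004, -0.001, 0, 0, 0, 0, 0.005]]]}}

```text
t: 13.67
tool_pos: [0.557, 0.1385, 0.1385]
tool_rot: [2.091, 0.246, -2.098]
contact_force: [0.3, -2.8, -5.9]
opening: 0.0128
```

{"op": "arm_command", "data": {"plan": [[[-0.0004, -0.001, 0, 0, 0, 0, 0.005], [-0.0004, -0.001, 0, 0, 0, 0, 0.005]]]}}

```text
t: 13.83
tool_pos: [0.5562, 0.1403, 0.1389]
tool_rot: [2.089, 0.245, -2.098]
contact_force: [-0.1, -0.2, -2.2]
opening: 0.0128
```

```bash
python3 -c "
from h import *
loc()"
```

```text
t 13.83 local TCP mm [ 0.7 -2.6] z 138.9 tip~ 64.4 F [-0.1 -0.2] -2.2 T [ 0.   -0.   -0.04]
tcp [0.5562 0.1403 0.1389] yaw 13.58 tilt [-0.004 -0.005 -1.   ] F [-0.1 -0.2 -2.2] T [ 0.   -0.   -0.04] op 0.0128
move [0. 0. 0.] turn x -0.07
level turn deg [ 0.    0.27 -0.22]
```

The preload vanished although z went up (138.9 > 137.8), so the rod is in the hole. I'll level, correct x slightly and rise gently.

{"op": "arm_command", "data": {"plan": [[[-0.0007, 0, -0.0008, 0, 0.27, -0.22, 0.005], [-0.001, 0, -0.0005, 0, 0, 0, 0.005]]]}}

```text
t: 14.0
tool_pos: [0.5577, 0.1418, 0.1419]
tool_rot: [2.098, 0.253, -2.095]
contact_force: [-0.4, -0.2, -2.0]
opening: 0.0128
```

{"op": "arm_command", "data": {"plan": [[[-0.001, 0, 0, 0, 0, 0, 0.005], [-0.001, 0, 0, 0, 0, 0, 0.005]]]}}

```text
t: 14.17
tool_pos: [0.5585, 0.1423, 0.1456]
tool_rot: [2.101, 0.254, -2.093]
contact_force: [0.9, -0.8, -2.5]
opening: 0.0127
```

```bash
python3 -c "
from h import *
loc()"
```

```text
t 14.17 local TCP mm [ 3.4 -1.2] z 145.6 tip~ 71.1 F [ 0.7 -1. ] -2.5 T [-0.2  -0.07  0.02]
tcp [0.5585 0.1423 0.1456] yaw 13.6 tilt [ 0.003  0.004 -1.   ] F [ 0.9 -0.8 -2.5] T [-0.2  -0.07  0.02] op 0.0127
move [0. 0. 0.] turn x -0.05
level turn deg [ 0.   -0.22  0.17]
```

Tip at about 70 mm, well inside the hole. I hold, then relax y slightly and continue.

{"op": "arm_command", "data": {"plan": [[[0, 0.0003, 0.0005, 0, -0.2, 0.17, 0.005], [0, 0, 0, 0, 0, 0, 0.005], [0, 0, 0, 0, 0, 0, 0.005]]]}}

```text
t: 14.42
tool_pos: [0.559, 0.1423, 0.1474]
tool_rot: [2.099, 0.25, -2.093]
contact_force: [-0.5, -0.2, -1.8]
opening: 0.0126
```

```bash
python3 -c "
from h import *
loc()"
```

```text
t 14.42 local TCP mm [ 3.9 -1.3] z 147.4 tip~ 72.9 F [-0.5 -0.1] -1.8 T [ 0.   -0.06  0.01]
tcp [0.559  0.1423 0.1474] yaw 13.6 tilt [ 0.003  0.001 -1.   ] F [-0.5 -0.2 -1.8] T [ 0.   -0.06  0.01] op 0.0126
move [0. 0. 0.] turn x -0.05
level turn deg [ 0.   -0.16  0.01]
```

{"op": "arm_command", "data": {"plan": [[[-0.0005, 0, 0.001, 0, -0.15, 0, 0.005], [-0.0008, 0, 0, 0, 0, 0, 0.005], [-0.0008, 0, 0, 0, 0, 0, 0.005]]]}}

```text
t: 14.67
tool_pos: [0.5578, 0.1421, 0.1485]
tool_rot: [2.096, 0.25, -2.096]
contact_force: [1.7, 0.4, -6.3]
opening: 0.0128
```

{"op": "arm_command", "data": {"plan": [[[-0.0008, 0, 0, 0, 0, 0, 0.005], [-0.0008, 0, 0, 0, 0, 0, 0.005]]]}}

```text
t: 14.83
tool_pos: [0.5577, 0.142, 0.1487]
tool_rot: [2.096, 0.25, -2.096]
contact_force: [2.9, -0.0, -7.7]
opening: 0.013
```

```bash
python3 -c "
from h import *
loc()"
```

```text
t 14.83 local TCP mm [ 2.6 -1.2] z 148.7 tip~ 74.2 F [ 2.8 -0.7] -7.7 T [ 0.06 -0.69  0.02]
tcp [0.5577 0.142  0.1487] yaw 13.59 tilt [-0.     0.001 -1.   ] F [ 2.9 -0.  -7.7] T [ 0.06 -0.69  0.02] op 0.013
move [0. 0. 0.] turn x -0.06
level turn deg [ 0.   -0.    0.03]
```

{"op": "arm_command", "data": {"plan": [[[-0.0012, 0, -0.0008, 0, 0, 0, 0.005], [-0.0012, 0, 0, 0, 0, 0, 0.005], [-0.0012, 0, 0, 0, 0, 0, 0.005]]]}}

```text
t: 15.08
tool_pos: [0.5575, 0.142, 0.1499]
tool_rot: [2.093, 0.25, -2.099]
contact_force: [3.1, 0.2, -9.9]
opening: 0.0129
```

```bash
python3 -c "
from h import *
loc()"
```

```text
t 15.08 local TCP mm [ 2.4 -1.2] z 149.9 tip~ 75.4 F [ 3.  -0.5] -9.9 T [ 0.08 -0.77 -0.05]
tcp [0.5575 0.142  0.1499] yaw 13.58 tilt [-0.003  0.    -1.   ] F [ 3.1  0.2 -9.9] T [ 0.08 -0.77 -0.05] op 0.0129
move [0. 0. 0.] turn x -0.07
level turn deg [0.   0.16 0.04]
```

{"op": "arm_command", "data": {"plan": [[[-0.0015, 0, -0.0005, 0, 0.2, 0, 0.005], [-0.0015, 0, -0.0003, 0, 0, 0, 0.005], [-0.0015, 0, 0, 0, 0, 0, 0.005]]]}}

```text
t: 15.33
tool_pos: [0.5568, 0.1419, 0.1522]
tool_rot: [2.092, 0.25, -2.1]
contact_force: [2.1, -1.0, -9.9]
opening: 0.0132
```

```bash
python3 -c "
from h import *
loc()"
```

```text
t 15.33 local TCP mm [ 1.7 -1.1] z 152.2 tip~ 77.7 F [ 1.8 -1.5] -9.9 T [ 0.05 -0.7  -0.02]
tcp [0.5568 0.1419 0.1522] yaw 13.58 tilt [-0.003  0.    -1.   ] F [ 2.1 -1.  -9.9] T [ 0.05 -0.7  -0.02] op 0.0132
move [0. 0. 0.] turn x -0.07
level turn deg [0.   0.19 0.06]
```

{"op": "arm_command", "data": {"plan": [[[-0.0015, 0, -0.0006, 0, 0.2, 0, 0.005], [-0.0015, 0, -0.0006, 0, 0.1, 0, 0.005], [-0.0015, 0, -0.0004, 0, 0, 0, 0.005], [-0.0015, 0, -0.0004, 0, 0, 0, 0.005]]]}}

```text
t: 15.67
tool_pos: [0.5568, 0.142, 0.1568]
tool_rot: [2.092, 0.25, -2.1]
contact_force: [1.4, -0.4, -10.8]
opening: 0.0126
```

```bash
python3 -c "
from h import *
loc()"
```

```text
t 15.67 local TCP mm [ 1.7 -1.1] z 156.8 tip~ 82.3 F [ 1.2 -0.7] -10.8 T [-0.   -0.36  0.03]
tcp [0.5568 0.142  0.1568] yaw 13.58 tilt [-0.004  0.    -1.   ] F [  1.4  -0.4 -10.8] T [-0.   -0.36  0.03] op 0.0126
move [0. 0. 0.] turn x -0.07
level turn deg [0.   0.19 0.07]
```

{"op": "arm_command", "data": {"plan": [[[-0.0013, 0, -0.0006, 0, 0.2, 0, 0.005], [-0.0013, 0, -0.0004, 0, 0.1, 0, 0.005], [-0.0013, 0, -0.0004, 0, 0, 0, 0.005]]]}}

```text
t: 15.92
tool_pos: [0.5592, 0.1425, 0.1642]
tool_rot: [2.101, 0.251, -2.092]
contact_force: [-0.4, 0.2, -3.6]
opening: 0.0126
```

{"op": "arm_command", "data": {"plan": [[[-0.0012, 0, -0.0004, 0, 0.1, 0, 0.005], [-0.0012, 0, -0.0004, 0, 0, 0, 0.005]]]}}

```text
t: 16.08
tool_pos: [0.5594, 0.1427, 0.166]
tool_rot: [2.101, 0.252, -2.091]
contact_force: [2.7, -0.6, -18.1]
opening: 0.0126
```

```bash
python3 -c "
from h import *
loc()"
```

```text
t 16.08 local TCP mm [ 4.4 -1. ] z 166.0 tip~ 91.5 F [ 2.5 -1.2] -18.1 T [-0.07 -0.58 -0.  ]
tcp [0.5594 0.1427 0.166 ] yaw 13.59 tilt [ 0.004  0.002 -1.   ] F [  2.7  -0.6 -18.1] T [-0.07 -0.58 -0.  ] op 0.0126
move [0. 0. 0.] turn x -0.06
level turn deg [ 0.   -0.28  0.06]
```

The disc clicked (force dropped to 1 N), and then the collar met the underside. I'll ease down a little and look.

{"op": "arm_command", "data": {"plan": [[[0.002, 0, 0.001, 0, 0, 0, 0.005], [0.001, 0, 0.0005, 0, -0.2, 0, 0.005], [0, 0, 0, 0, 0, 0, 0.005]]]}}

```text
t: 16.33
tool_pos: [0.5591, 0.1425, 0.1652]
tool_rot: [2.101, 0.251, -2.092]
contact_force: [0.3, 1.2, -2.3]
opening: 0.0129
```

```bash
python3 -c "
from h import *
loc()
i=get_image('scene'); save(cv2.resize(i[110:230,290:430],None,fx=5,fy=5,interpolation=2),'pics/s5.png')
for d in mark_of('scene','sensor_center')[:3]: print(d['conf'],w('scene',d['at']))"
```

```text
t 16.33 local TCP mm [ 4. -1.] z 165.2 tip~ 90.7 F [0.5 1.1] -2.3 T [ 0.02 -0.02 -0.  ]
tcp [0.5591 0.1425 0.1652] yaw 13.59 tilt [ 0.004  0.002 -1.   ] F [ 0.3  1.2 -2.3] T [ 0.02 -0.02 -0.  ] op 0.0129
move [0. 0. 0.] turn x -0.06
level turn deg [ 0.   -0.25  0.06]
0.56 [0.55845721 0.14173223 0.09497972]
```

View pics/s5.png

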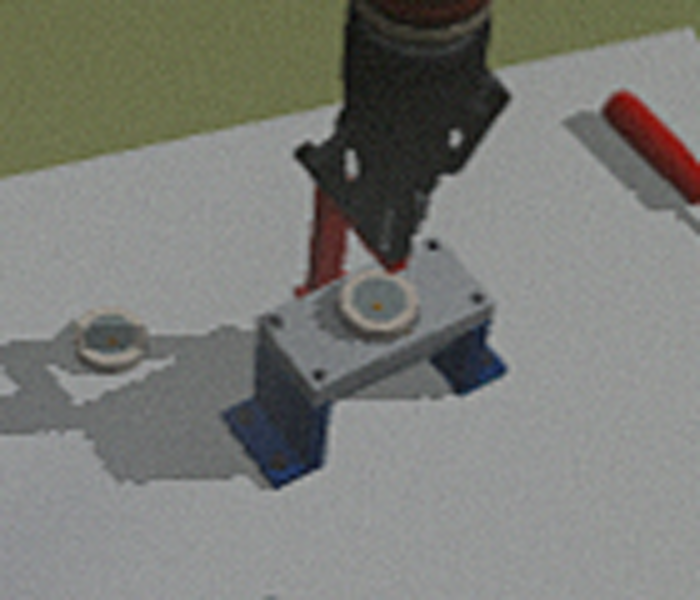

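The disc now stands proud and level in the mouth (378,303 in the crop). I lower the rod straight out, in steps.

{"op": "arm_command", "data": {"plan": [[[0.002, 0, 0.0005, 0, -0.2, 0, 0.005], [0.003, 0, 0.0005, 0, 0, 0, 0.005], [0.003, 0, 0, 0, 0, 0, 0.005], [0.003, 0, 0, 0, 0, 0, 0.005], [0, 0, 0, 0, 0, 0, 0.005]]]}}

```text
t: 16.85
tool_pos: [0.5598, 0.1427, 0.1563]
tool_rot: [2.102, 0.251, -2.09]
contact_force: [-0.4, -1.6, -2.6]
opening: 0.0127
```

```bash
python3 -c "
from h import *
loc()"
```

```text
t 16.85 local TCP mm [ 4.8 -1.1] z 156.3 tip~ 81.8 F [-0.8 -1.4] -2.6 T [-0.05 -0.02 -0.03]
tcp [0.5598 0.1427 0.1563] yaw 13.6 tilt [ 0.005  0.002 -1.   ] F [-0.4 -1.6 -2.6] T [-0.05 -0.02 -0.03] op 0.0127
move [0. 0. 0.] turn x -0.05
level turn deg [ 0.   -0.32  0.04]
```

{"op": "arm_command", "data": {"plan": [[[0.003, 0, 0.001, 0, -0.2, 0, 0.005], [0.004, 0, 0.001, 0, -0.2, 0, 0.005], [0.004, 0, 0.0008, 0, -0.1, 0, 0.005], [0.004, 0, 0.0005, 0, -0.1, 0, 0.005], [0, 0, 0, 0, 0, 0, 0.005]]]}}

```text
t: 17.27
tool_pos: [0.5565, 0.1419, 0.1398]
tool_rot: [2.09, 0.25, -2.101]
contact_force: [0.3, 0.3, -2.9]
opening: 0.0125
```

```bash
python3 -c "
from h import *
loc()"
```

```text
t 17.27 local TCP mm [ 1.4 -1.1] z 139.8 tip~ 65.3 F [0.3 0.2] -2.9 T [ 0.02 -0.04 -0.02]
tcp [0.5565 0.1419 0.1398] yaw 13.6 tilt [-0.005 -0.001 -1.   ] F [ 0.3  0.3 -2.9] T [ 0.02 -0.04 -0.02] op 0.0125
move [0. 0. 0.] turn x -0.05
level turn deg [0.   0.31 0.04]
```

{"op": "arm_command", "data": {"plan": [[[0.004, 0, 0, 0, 0.3, 0, 0.005], [0.004, 0, 0, 0, 0, 0, 0.005], [0.003, 0, 0, 0, 0, 0, 0.005], [0, 0, 0, 0, 0, 0, 0.005]]]}}

```text
t: 17.6
tool_pos: [0.5562, 0.1419, 0.1272]
tool_rot: [2.096, 0.251, -2.096]
contact_force: [-0.5, -0.5, -2.0]
opening: 0.0129
```

```bash
python3 -c "
from h import *
loc()"
```

```text
t 17.6 local TCP mm [ 1.1 -1. ] z 127.2 tip~ 52.7 F [-0.6 -0.4] -2.0 T [-0.03 -0.   -0.01]
tcp [0.5562 0.1419 0.1272] yaw 13.59 tilt [-0.     0.001 -1.   ] F [-0.5 -0.5 -2. ] T [-0.03 -0.   -0.01] op 0.0129
move [0. 0. 0.] turn x -0.06
level turn deg [0.   0.01 0.05]
```

{"op": "arm_command", "data": {"plan": [[[0, 0, 0.01, 0, 0, 0, 0.005], [0, 0, 0.014, 0, 0, 0, 0.005], [0, 0, 0.014, 0, 0, 0, 0.005], [0, 0, 0.014, 0, 0, 0, 0.005], [0, 0, 0.014, 0, 0, 0, 0.005], [0, 0, 0.014, 0, 0, 0, 0.005], [0, 0, 0.014, 0, 0, 0, 0.005], [0, 0, 0.008, 0, 0, 0, 0.005], [0, 0, 0, 0, 0, 0, 0.005]]]}}

```text
t: 18.35
tool_pos: [0.4485, 0.1161, 0.127]
tool_rot: [2.094, 0.251, -2.097]
contact_force: [0.4, 0.1, -2.2]
opening: 0.0128
```

```bash
python3 -c "
from h import *
loc()
get_image('scene')
for d in mark_of('scene','sensor_center')[:3]: print(d['conf'],w('scene',d['at']))"
```

```text
t 18.35 local TCP mm [-109.6   -0.7] z 127.0 tip~ 52.5 F [0.4 0. ] -2.2 T [ 0.02 -0.04 -0.  ]
tcp [0.4485 0.1161 0.127 ] yaw 13.62 tilt [-0.002  0.    -1.   ] F [ 0.4  0.1 -2.2] T [ 0.02 -0.04 -0.  ] op 0.0128
move [0. 0. 0.] turn x -0.03
level turn deg [0.   0.08 0.04]
0.7 [0.55565993 0.14361564 0.0899272 ]
```

{"op": "arm_command", "data": {"plan": [[[-0.015, 0, 0, 0, 0, 0, 0.005], [-0.025, 0, 0, 0, 0, 0, 0.005], [-0.025, 0, 0, 0, 0, 0, 0.005], [-0.02, 0, 0, 0, 0, 0, 0.005], [0, 0, 0, 0, 0, 0, 0.005], [0, 0, 0, 5, 0, 0, 0.005], [0, 0, 0, 5.5, 0, 0, 0.005], [0, 0, 0, 5.5, 0, 0, 0.005], [0, 0, 0, 4.5, 0, 0, 0.005], [0, 0, 0, 0, 0, 0, 0.005]]]}}

```text
t: 19.28
tool_pos: [0.4529, 0.1167, 0.2126]
tool_rot: [-2.15, 0.147, 2.151]
contact_force: [0.1, -0.1, -3.1]
opening: 0.0126
```

```bash
python3 -c "
from h import *
to([.592,-.217,.22],-7);lev()"
```

```text
tcp [0.4529 0.1167 0.2126] yaw -7.84 tilt [-0.     0.001 -1.   ] F [ 0.1 -0.1 -3.1] T [ 0.06 -0.02 -0.03] op 0.0126
move [-0.0077  0.3116 -0.1833] turn x -0.84
level turn deg [0.   0.03 0.04]
```

{"op": "arm_command", "data": {"plan": [[[-0.003, 0.028, -0.0165, 0, 0, 0, 0.005], [-0.003, 0.028, -0.0165, 0, 0, 0, 0.005], [-0.003, 0.028, -0.0165, 0, 0, 0, 0.005], [-0.003, 0.028, -0.0165, 0, 0, 0, 0.005], [-0.003, 0.028, -0.0165, 0, 0, 0, 0.005], [-0.003, 0.028, -0.0165, 0, 0, 0, 0.005], [-0.003, 0.028, -0.0165, 0, 0, 0, 0.005], [-0.003, 0.028, -0.0165, 0, 0, 0, 0.005], [-0.003, 0.028, -0.0165, 0, 0, 0, 0.005], [-0.003, 0.028, -0.0165, 0, 0, 0, 0.005], [0, 0, 0, 0, 0, 0, 0.005], [0, 0, 0, 0, 0, 0, 0.005]]]}}

```text
t: 20.28
tool_pos: [0.587, -0.1949, 0.2256]
tool_rot: [-2.15, 0.108, 2.18]
contact_force: [0.3, 1.5, -3.1]
opening: 0.0125
```

```bash
python3 -c "
from h import *
to([.592,-.217,.15],-7);lev()"
```

```text
tcp [ 0.587  -0.1949  0.2256] yaw -5.99 tilt [-0.013  0.006 -1.   ] F [ 0.3  1.5 -3.1] T [ 0.05 -0.02 -0.02] op 0.0125
move [ 0.0754  0.0218 -0.0084] turn x 1.01
level turn deg [0.   0.8  0.26]
```

Now I descend to above the mat. Standing on it, the TCP should read about 0.1185.

{"op": "arm_command", "data": {"plan": [[[0.015, 0.01, -0.003, 0, 0.8, 0.26, 0.005], [0.025, 0.01, -0.002, 0, 0, 0, 0.005], [0.025, 0.002, 0, 0, 0, 0, 0.005], [0.015, 0, 0, 0, 0, 0, 0.005], [0.006, 0, 0, 0, 0, 0, 0.005], [0, 0, 0, 0, 0, 0, 0.005], [0, 0, 0, 0, 0, 0, 0.005]]]}}

```text
t: 20.87
tool_pos: [0.5889, -0.2138, 0.1323]
tool_rot: [-2.17, 0.098, 2.175]
contact_force: [0.7, -0.1, -2.1]
opening: 0.0124
```

```bash
python3 -c "
from h import *
to([.592,-.217,.1185],-7);lev()"
```

```text
tcp [ 0.5889 -0.2138  0.1323] yaw -5.3 tilt [-0.002  0.002 -1.   ] F [ 0.7 -0.1 -2.1] T [-0.01 -0.02 -0.01] op 0.0124
move [ 0.0137  0.0029 -0.0035] turn x 1.7
level turn deg [0.   0.14 0.12]
```

{"op": "arm_command", "data": {"plan": [[[0.005, 0, 0, 0, 0.14, 0.12, 0.005], [0.004, 0, 0, 0, 0, 0, 0.005], [0.002, 0, 0, 0, 0, 0, 0.005], [0.001, 0, 0, 0, 0, 0, 0.005], [0, 0, 0, 0, 0, 0, 0.005]]]}}

```text
t: 21.28
tool_pos: [0.5912, -0.2133, 0.1238]
tool_rot: [-2.184, 0.101, 2.17]
contact_force: [0.2, -0.2, -2.6]
opening: 0.0127
```

{"op": "arm_command", "data": {"plan": [[[0.001, 0, 0, 0, 0, 0, 0.005], [0.001, 0, 0, 0, 0, 0, 0.005]]]}}

```text
t: 21.45
tool_pos: [0.592, -0.2137, 0.123]
tool_rot: [-2.187, 0.102, 2.168]
contact_force: [1.0, 0.4, -2.5]
opening: 0.0127
```

```bash
python3 -c "
from h import *
to([.592,-.217,.1185],-7);lev()"
```

```text
tcp [ 0.592  -0.2137  0.123 ] yaw -5.13 tilt [ 0.009 -0.004 -1.   ] F [ 1.   0.4 -2.5] T [-0.03  0.02  0.02] op 0.0127
move [ 0.0045  0.0033 -0.0002] turn x 1.87
level turn deg [ 0.   -0.52 -0.2 ]
```

{"op": "arm_command", "data": {"plan": [[[0.001, 0, 0, 0, -0.5, -0.2, 0.005], [0.001, 0, 0, 0, 0, 0, 0.005], [0.001, 0, 0, 0, 0, 0, 0.005]]]}}

```text
t: 21.7
tool_pos: [0.5924, -0.2141, 0.1205]
tool_rot: [-2.177, 0.098, 2.175]
contact_force: [0.3, -0.2, -3.4]
opening: 0.0129
```

{"op": "arm_command", "data": {"plan": [[[0.001, 0, 0, 0, 0, 0, 0.005], [0.001, 0, 0, 0, 0, 0, 0.005]]]}}

```text
t: 21.87
tool_pos: [0.5929, -0.2144, 0.1198]
tool_rot: [-2.177, 0.098, 2.174]
contact_force: [-0.4, 0.8, 6.0]
opening: 0.0129
```

```bash
python3 -c "
from h import *
to([.592,-.217,.1185],-7);lev()"
```

```text
tcp [ 0.5929 -0.2144  0.1198] yaw -5.14 tilt [ 0.001 -0.    -1.   ] F [-0.4  0.8  6. ] T [0.43 0.64 0.05] op 0.0129
move [0.0013 0.0027 0.0006] turn x 1.86
level turn deg [ 0.   -0.07 -0.02]
```

Touchdown at about 8 N. I open and rise straight up.

{"op": "arm_command", "data": {"plan": [[[0, 0, 0, 0, 0, 0, 0.016], [0, 0, 0, 0, 0, 0, 0.025], [0, 0, 0, 0, 0, 0, 0.04], [0, 0, 0, 0, 0, 0, 0.05], [0, 0, 0, 0, 0, 0, 0.05], [-0.005, 0, 0, 0, 0, 0, 0.05], [-0.02, 0, 0, 0, 0, 0, 0.05], [-0.025, 0, 0, 0, 0, 0, 0.05], [-0.025, 0, 0, 0, 0, 0, 0.05], [-0.03, 0, 0, 0, 0, 0, 0.05], [-0.03, 0, 0, 0, 0, 0, 0.05], [0, 0, 0, 0, 0, 0, 0.05], [0, 0, 0, 0, 0, 0, 0.05]]]}}

```text
t: 22.95
tool_pos: [0.592, -0.2139, 0.2614]
tool_rot: [-2.176, 0.098, 2.175]
contact_force: [-0.9, 0.5, -1.0]
opening: 0.0501
```

```bash
python3 -c "
from h import *
i=get_image('scene'); save(cv2.resize(i[120:290,150:410],None,fx=3,fy=3,interpolation=2),'pics/s6.png')
for t in ('sensor_center','knocker_grip','knocker_foot','mat','block','spare_near','brush','driver'):
  for d in mark_of('scene',t)[:3]: print(t,round(d['conf'],2),np.round(w('scene',d['at']),4))
to([0,0,0])"
```

```text
sensor_center 0.63 [0.5575 0.1403 0.0883]
knocker_grip 0.97 [ 0.7534 -0.2594  0.1857]
knocker_grip 0.95 [ 0.6864 -0.3487  0.1866]
knocker_grip 0.92 [ 0.5904 -0.2154  0.137 ]
knocker_foot 0.8 [ 0.7062 -0.3751 -0.0008]
mat 0.85 [ 0.5698 -0.2184 -0.0026]
block 0.55 [0.7155 0.0138 0.0008]
spare_near 0.7 [ 0.4723 -0.0019 -0.0017]
spare_near 0.4 [ 0.5679 -0.2154  0.0036]
brush 0.59 [ 0.4951 -0.4353 -0.0014]
driver 0.63 [ 0.4702  0.419  -0.0026]
tcp [ 0.5911 -0.2135  0.2583] yaw -5.14 tilt [-0.004  0.002 -1.   ] F [-0.2  0.   0.5] T [-0.   -0.01 -0.  ] op 0.0498
move [ 0.2611 -0.1593  0.6068] turn x None
```

View pics/s6.png

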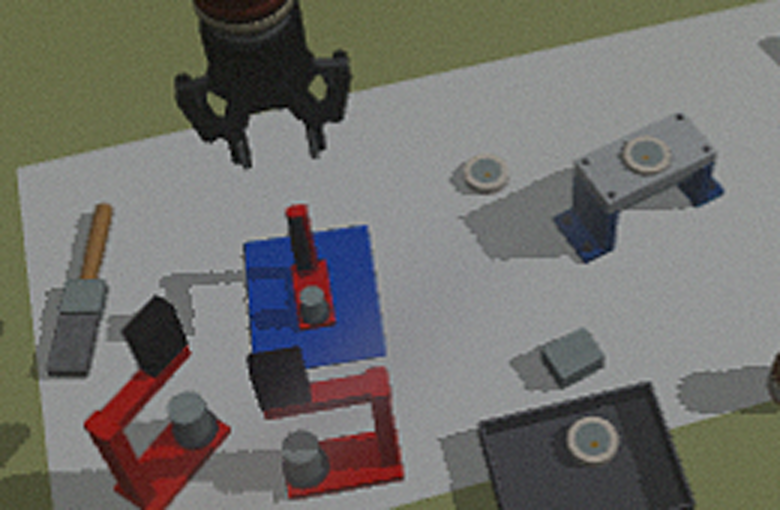

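The tool stands upright in the middle of the mat (310,270), the disc sits level in the mouth (647,155), and the gripper is clear. I'll hand the job in.

```bash
python3 -c "
from h import *
print(finish_job())"
```

```text
the job is handed in; nothing more can be done
None
```

The disc is freed and sits level in the mouth of the pocket. The tool is standing upright on the blue mat again, and I handed the job in at about 23 s; no verdict was reported.

- **Finding the hole:** I touched the tool's spine lightly (under 3 N) against the plate edge to set x. Then I slid the rod along the underside at about 3 N until the force vanished and the rod rose into the hole.
- **Pushing the disc up:** It took about 5 to 8 N, then the disc clicked up. Right after that the force reached about 16 N, most likely the rod's collar meeting the underside, and I backed off at once. I only read forces at the end of each move, so 16 N is the highest I saw, still under the 25 N limit.
- **Last checks:**
  - The disc's centre measured 88 to 90 mm above the table, about 3 mm from my estimate of the pocket centre. That is within the 4 mm camera error, against a 5 mm limit.
  - The tool's handle is 137 mm above the table, the right height for standing on the mat. The network missed the foot in the final picture. From the handle position and tool direction, it should be within a few millimetres of the mat's centre.
  - The bystanders are unmoved within measuring error, and the gripper is well clear of everything.
- **What went less cleanly:** The first grasp slid the tool about 8 mm on the mat, so I regrasped it lower. The arm also drifted a little during moves, which I corrected as I went.

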